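# Snap open the wide tablet stand on the repair bench

### The arm

A 6-joint arm with a two-finger parallel gripper is mounted at the origin on the work surface. World frame = base frame: x ahead of the robot, y to its left, z up, the work surface at z = 0. Lengths are in m, angles in rad, forces in N, time in s.
With the tool pointing down it reaches from about 0.3 to 0.95 m from the base axis. Payload 3.1 kg.
Tool frame: the origin (TCP) lies midway between the tips of the shut fingers; the grasp point (between the pads) lies 19 mm behind it; y points along the fingers, x is the direction in which the jaws open and shut, and the axes are right-handed (so a half turn about y gives the same grasp; the last joint's range is limited). The gripper opens to 85 mm and grips with 20 to 120 N. Pads are 22 mm wide; open, the fingers measure 114 mm over their backs; the gripper's body (76 mm by 85 mm) begins 54 mm behind the grasp point. The pads swing forward as they close: fully open they stand 13 mm farther back than shut.
Start: joints at [1.183, 0.308, 1.634, -0, 1.2, -0.07], TCP at [0.195, 0.594, 0.231] pointing down, gripper open.
Joint ranges: [-3.06, 3.06], [-0.79, 1.96], [0.05, 2.63], [-1.19, 4.34], [0.05, 2.64], [-2.94, 2.94]. Speed limits (rad/s): [2.79, 2.79, 3.14, 3.14, 3.14, 3.14].

### API

Orientations are given as a unit quaternion [w, x, y, z].
In Python, from bench import bot, imaging, workorder gives the robot as it stands. The module is installed in compiled form; this text tells all that it offers.
- The arm moves only by the tool move_arm, never from a script. Its argument "moves" is a list of rows, each a list of 7 numbers: the shift along the world's x, y, z in m, then the turn, a rotation vector about the world's x, y, z in rad, then the gripper's target within -1 to 1 (shut at 1, half-way at 0, fully open at -1). In form: [[dx, dy, dz, wx, wy, wz, hand], ...]. A call has 1 to 8 rows; each row shifts and turns the pose as measured when the row begins; what a row does not reach is not made up. A row lasts 1/12 s, in which the tool goes at most 41.7 mm and 7.16 degrees, less where a joint would pass 70% of its speed; a pose out of reach is approached as far as the arm can. A call is refused whole if a number of a shift passes 0.0417 or a number of a turn 0.125, either way. A call with a gripper value outside its range is refused whole. The fingers move at their own pace and stop on an object; the grip force is fixed at half the most. Time passes only in rows, so rows that do not move let the fingers close. It gives the time, the measured TCP pose, the force and the opening at its end, in the units of the state.
- bot.get_obs(): the state, without advancing time (a new reading comes with each control period).
- imaging.capture(name): name is "scene" or "top"; returns the picture (400x640x3 uint8, red, green, blue); there is no depth.
- imaging.calibration(name): a dict with "intrinsics" (3x3 intrinsics, pixels), "pose" (4x4, takes a point from camera to world coordinates). Camera axes: x right, y up, looking along -z (the intrinsics and any distortion apply to the point x, -y, -z); pixel columns grow to the right and rows downward; lengths in m; the calibration is good to about 2 mm. A picture is of the moment at which its call begins. calibration takes no time and is no camera call.
- workorder.sign_off(): hands the job in, once; it reports no verdict.
The state is a dict: "time_s": time; "qpos": joint angles; "joint_velocities": joint speeds; "tau": joint torques, N m; "ee_pos": TCP position; "tool_rot": TCP orientation; "ft_force": force on the tool from outside, world axes, zero at the start; "moment": the same for the moment, N m; "grip_width": finger opening in m.
Only numpy, scipy, OpenCV 4.12 (cv2) and the standard library are available. Lean on these libraries where they do the work, as an engineer would, in place of code of your own. Each camera call takes 0.05 s, during which the arm holds its last target.

### The job

Two folding metal stands lie folded flat on the repair bench. Swing up the frame of the wide one (the tablet stand) by its front bar until it snaps over and stands fully open, leaning back on its stop; leave the narrow phone stand folded.

Things in the scene. Friction and masses are not known exactly. Their poses are not given: they have to be found in the camera images.
- wide_frame (a joint): Angle of the wide stand's frame, rad: 0 folded flat, grows as the front bar is lifted up and over towards the hinge; 1.57 upright, 1.85 fully open on its stop, leaning back. Over-centre spring: let go below about 0.95 it falls back folded, above that it snaps fully open by itself. Lifting the front bar takes about 2 N. Aluminium frame: two 10 mm side arms 184 mm apart, front bar, thin cross-bar.
- wide_bar (a point): Middle of the wide stand's front bar: level, round, 10 mm thick, 184 mm long, parallel to the hinge and 150 mm from it. Folded, its centre is 32 mm above the bench, 24 mm above the base plate, with free space below and on both sides (the cross-bar is 120 mm away, 30 mm from the hinge). Moves with the frame. y axis along the bar, x axis along the frame from bar to hinge.
- wide_hinge (a point): Middle of the wide stand's hinge line, fixed, 32 mm above the bench, at the stand's far end. x axis level, from folded front bar to hinge; y along the hinge; z up. The base plate (dark steel, 200 mm long, 200 mm wide, 8 mm thick) is screwed to the bench; its centre is 75 mm from the hinge towards the front bar.
- narrow_frame (a joint): Frame angle, rad, of the narrow stand, built like the wide one and as long but 120 mm wide instead of 200 mm: 0 = folded flat. It is screwed down beside the wide one, to its left or right, and is to stay folded.
There are look-alikes about, which are no part of the job. Leave any red look-alike of the part that bears narrow_frame alone.

How it is judged:
By the outcome, as a careful person would: the job done as asked, in the order asked, and still so for the second after the job is handed in, with the robot touching nothing.
It also fails if it takes over 38 s, if anything falls off the work surface, if the arm or the gripper's body presses on something with over 40 N, if the wrist force passes 120 N, or if a joint passes its speed limit or range.

## Working session

There is one attempt and no reset: what is moved stays moved. The work goes in short steps, Python scripts to look and compute and a tool call to move; the robot and the scene stay as the last step left them, time stands still between calls to the robot, and variables do not carry over. Pictures are saved under pics/ and viewed, and the job is handed in when it is done.

Besides the shell and the picture viewer there is one more tool, called as name(argument=value, ...), one argument or row to a line, values as JSON. move_arm: Moves the arm, as the interface text tells. Its arguments: {"type":"object","properties":{"moves":{"type":"array"}},"required":["moves"]}

```bash
mkdir -p pics
python3 - <<'E'
from bench import bot, imaging
import cv2,numpy as np
for n in("scene","top"):
    im=imaging.capture(n); cv2.imwrite(f"pics/{n}0.png",im[:,:,::-1])
    c=imaging.calibration(n); print(n,np.round(c["intrinsics"],1).tolist(),np.round(c["pose"],3).tolist(),c.keys())
o=bot.get_obs()
print(o)
E
```

```text
scene [[395.1, 0.0, 314.4], [0.0, 395.1, 199.2], [0.0, 0.0, 1.0]] [[-0.738, -0.561, 0.376, 0.865], [0.675, -0.602, 0.426, 0.319], [-0.013, 0.568, 0.823, 0.909], [0.0, 0.0, 0.0, 1.0]] dict_keys(['intrinsics', 'pose'])
top [[491.7, 0.0, 315.5], [0.0, 491.7, 189.1], [0.0, 0.0, 1.0]] [[0.12, 0.973, -0.198, 0.199], [-0.993, 0.118, -0.025, -0.115], [-0.001, 0.199, 0.98, 1.454], [0.0, 0.0, 0.0, 1.0]] dict_keys(['intrinsics', 'pose'])
{'time_s': 0.1, 'qpos': array([ 1.18329969e+00,  3.08920998e-01,  1.63508188e+00, -2.46429694e-05,
        1.19973238e+00, -6.97134045e-02]), 'joint_velocities': array([ 7.85298290e-04, -1.45654144e-03, -2.84818497e-03,  4.24660674e-04,
       -2.84291006e-05, -1.79123982e-03]), 'tau': array([-1.30598319e-04, -4.16404366e+01, -2.77645254e+01, -6.04152478e-05,
        4.01676734e-03, -6.48205713e-06]), 'ee_pos': array([0.19503843, 0.59298036, 0.23014925]), 'tool_rot': array([-0.57240417,  0.5732186 ,  0.4139532 , -0.41523083]), 'ft_force': array([-0.43095113,  0.8974336 , -0.06924457]), 'moment': array([-0.00239178,  0.02415789, -0.07481175]), 'grip_width': 0.08567138327069636}
```

View pics/scene0.png

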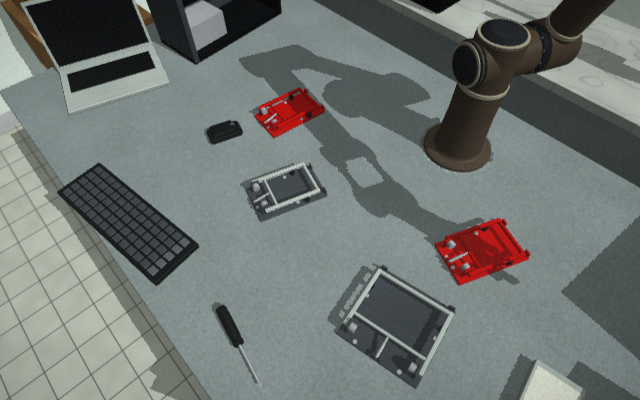

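View pics/top0.png

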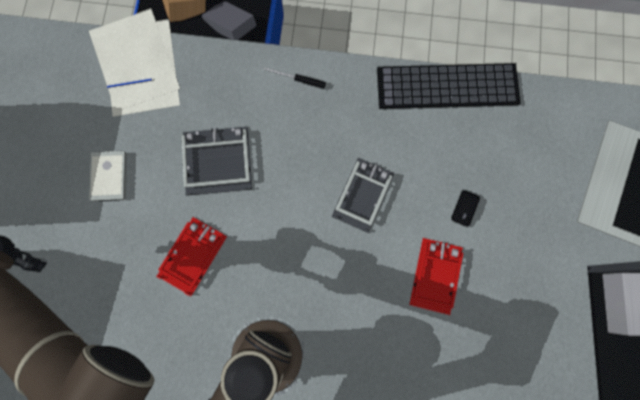

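The wide stand is the grey one at top(217,158) / scene(393,322). The grey narrow stand is at top(365,193) / scene(287,190). The red look-alikes are at top(192,256) and top(438,275). The wide grey stand fits because it is the widest, so I'll enlarge it to confirm.

Run:
```python
import cv2,numpy as np
a=cv2.imread("pics/top0.png")[115:205,165:270]; b=cv2.imread("pics/scene0.png")[255:395,320:470]
a=cv2.resize(a,None,fx=3.8,fy=3.8,interpolation=cv2.INTER_CUBIC); b=cv2.resize(b,None,fx=2.6,fy=2.6,interpolation=cv2.INTER_CUBIC)
c=np.zeros((max(a.shape[0],b.shape[0]),a.shape[1]+b.shape[1],3),np.uint8);c[:a.shape[0],:a.shape[1]]=a;c[:b.shape[0],a.shape[1]:]=b
print(c.shape);cv2.imwrite("pics/crop0.png",c)
```

```text
(364, 789, 3)
```

View pics/crop0.png

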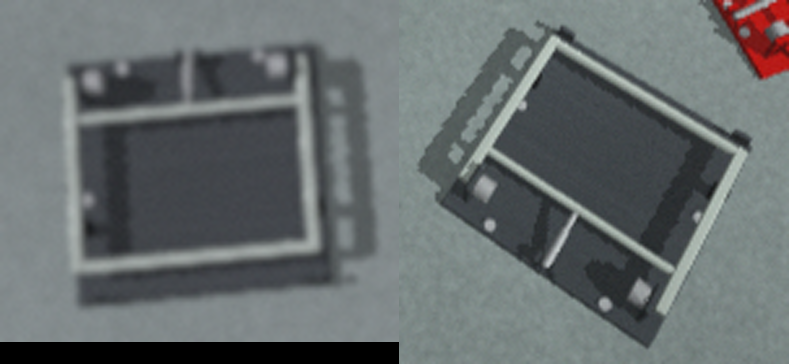

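The crop shows a grey frame with a thin cross-bar near its hinge end. That end faces away from the robot, and the front bar is the long bar nearest the robot. Next I'll cast the corners to z=0.032 from both views.

```bash
cat > h.py <<'E'
from bench import bot, imaging
import numpy as np
def ray(n,p,z):
    c=imaging.calibration(n);K=c["intrinsics"];T=c["pose"]
    d=np.linalg.solve(K,[p[0],p[1],1.]);d=T[:3,:3]@[d[0],-d[1],-d[2]];o=T[:3,3]
    return o+d*(z-o[2])/d[2]
E
python3 - <<'E'
from h import *
t=lambda p:(p[0]/3.8+165-.5+.5/3.8,p[1]/3.8+115-.5+.5/3.8)
s=lambda p:((p[0]-399)/2.6+320-.3,p[1]/2.6+255-.3)
P={'top':[t(q) for q in[(79,267),(313,247),(70,82),(302,60)]],'scene':[s(q) for q in[(743,152),(557,43),(663,310),(468,177)]]}
for n,l in P.items():
    w=np.array([ray(n,p,.032) for p in l]);print(n,np.round(w,4).tolist())
    m=(w[0]+w[1])/2;h=(w[2]+w[3])/2;x=h-m
    print(' bar mid',m.round(4),'len',np.linalg.norm(w[0]-w[1]).round(4),'bar ang',np.degrees(np.arctan2(*(w[0]-w[1])[1::-1])).round(1),'to hinge',np.linalg.norm(x).round(4),np.degrees(np.arctan2(x[1],x[0])).round(1), 'reach',np.hypot(*m[:2]))
    print(' narrow/other', [ray(n,p,.03).round(3).tolist() for p in ([(365,193),(192,256)] if n=='top' else [(287,190),(482,250)])])
E
```

```text
top [[0.4522, 0.3034, 0.032], [0.4899, 0.125, 0.032], [0.5995, 0.3364, 0.032], [0.6397, 0.1562, 0.032]]
 bar mid [0.471  0.2142 0.032 ] len 0.1823 bar ang 101.9 to hinge 0.1519 12.2 reach 0.5174512685075201
 narrow/other [[0.492, -0.226, 0.03], [0.249, 0.249, 0.03]]
scene [[0.4476, 0.3034, 0.032], [0.4895, 0.1265, 0.032], [0.598, 0.3372, 0.032], [0.6369, 0.1581, 0.032]]
 bar mid [0.4685 0.215  0.032 ] len 0.1818 bar ang 103.3 to hinge 0.1525 12.4 reach 0.5154859028228567
 narrow/other [[0.497, -0.211, 0.03], [0.263, 0.258, 0.03]]
```

```bash
cat >> h.py <<'E'
from scipy.spatial.transform import Rotation as R
A=np.radians(12.4); X=np.array([np.cos(A),np.sin(A),0]); BAR=np.array([.470,.2146,.032])
def rot(): 
    q=bot.get_obs()["tool_rot"]; return R.from_quat([q[1],q[2],q[3],q[0]])
def stat():
    o=bot.get_obs(); M=rot().as_matrix()
    best=None
    for s in(1,-1):
        T=np.column_stack([s*X,[0,0,-1],np.cross(s*X,[0,0,-1])])
        v=(R.from_matrix(T)*rot().inv()).as_rotvec()
        if best is None or np.linalg.norm(v)<np.linalg.norm(best): best=v
    d=BAR-o["ee_pos"]; Y=np.array([-X[1],X[0],0])
    print("t",o["time_s"],"tcp",o["ee_pos"].round(4),"jawx",M[:,0].round(3),"fing",M[:,1].round(3),"turn",best.round(3),"q",o["qpos"].round(2),"F",o["ft_force"].round(1),"w",round(o["grip_width"],4))
    print("to bar",d.round(4),"in frame x,y:",(d@X).round(4),(d@Y).round(4))
E
python3 -c "
from h import *;stat()"
```

```text
t 0.1 tcp [0.195  0.593  0.2301] jawx [ 0.312  0.95  -0.002] fing [-0.001 -0.002 -1.   ] turn [ 1.000e-03 -2.000e-03 -1.037e+00] q [ 1.18  0.31  1.64 -0.    1.2  -0.07] F [-0.4  0.9 -0.1] w 0.0857
to bar [ 0.275  -0.3784 -0.1981] in frame x,y: 0.1873 -0.4286
```

move_arm(
  moves=[
    [0.022, -0.03, 0, 0, 0, -0.1, -1],
    [0.022, -0.03, 0, 0, 0, -0.1, -1],
    [0.022, -0.03, 0, 0, 0, -0.1, -1],
    [0.022, -0.03, 0, 0, 0, -0.1, -1],
    [0.022, -0.03, 0, 0, 0, -0.1, -1],
    [0.022, -0.03, 0, 0, 0, -0.1, -1],
    [0.022, -0.03, 0, 0, 0, -0.1, -1],
    [0.022, -0.03, 0, 0, 0, -0.1, -1],
  ],
)

```text
time_s: 0.77
ee_pos: [0.369, 0.3469, 0.2254]
tool_rot: [0.691, -0.691, -0.149, 0.153]
ft_force: [1.5, -0.1, -0.2]
grip_width: 0.0854
```

```bash
python3 -c "
from h import *;stat()"
```

```text
t 0.7667 tcp [0.369  0.3469 0.2254] jawx [ 0.909  0.417 -0.006] fing [-0.006 -0.001 -1.   ] turn [-0.    -0.006 -0.214] q [0.67 0.09 1.91 0.   1.15 0.23] F [ 1.5 -0.1 -0.2] w 0.0854
to bar [ 0.101  -0.1323 -0.1934] in frame x,y: 0.0702 -0.1509
```

move_arm(
  moves=[
    [0.02, -0.026, 0, 0, 0, -0.05, -1],
    [0.02, -0.026, 0, 0, 0, -0.05, -1],
    [0.02, -0.026, 0, 0, 0, -0.05, -1],
    [0.02, -0.026, -0.02, 0, 0, -0.05, -1],
    [0.018, -0.026, -0.03, 0, 0, -0.01, -1],
    [0, 0, -0.03, 0, 0, 0, -1],
    [0, 0, -0.03, 0, 0, 0, -1],
    [0, 0, 0, 0, 0, 0, -1],
  ],
)

```text
time_s: 1.43
ee_pos: [0.4753, 0.2027, 0.1145]
tool_rot: [0.704, -0.704, -0.07, 0.068]
ft_force: [-1.6, -0.8, -0.7]
grip_width: 0.0854
```

```bash
python3 -c "
from h import *;stat()
import cv2
a=imaging.capture('top')[90:240,130:330,::-1];b=imaging.capture('scene')[220:395,280:500,::-1]
a=cv2.resize(a,(400,300));b=cv2.resize(b,(396,300));cv2.imwrite('pics/pre.png',np.hstack([a,b]))"
```

```text
t 1.4333 tcp [0.4753 0.2027 0.1145] jawx [0.981 0.193 0.003] fing [ 0.003  0.001 -1.   ] turn [-0.001  0.003  0.022] q [0.32 0.25 1.98 0.   0.91 0.12] F [-1.6 -0.8 -0.7] w 0.0854
to bar [-0.0053  0.0119 -0.0825] in frame x,y: -0.0027 0.0128
```

View pics/pre.png

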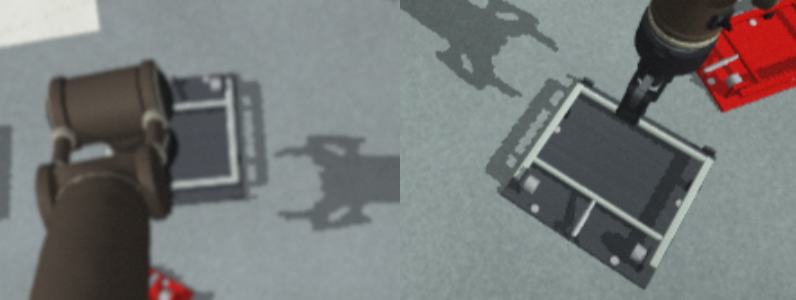

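The open gripper is above the middle of the front bar, with the jaws across it at scene crop (630,115). I'll correct the xy offset and descend.

move_arm(
  moves=[
    [-0.004, 0.009, -0.02, 0, 0, 0.02, -1],
    [0, 0, -0.025, 0, 0, 0, -1],
    [0, 0, -0.025, 0, 0, 0, -1],
    [0, 0, -0.018, 0, 0, 0, -1],
    [0, 0, -0.003, 0, 0, 0, -1],
  ],
)

```text
time_s: 1.95
ee_pos: [0.4854, 0.2215, 0.0397]
tool_rot: [0.706, -0.699, -0.091, 0.065]
ft_force: [-0.3, 0.3, -0.4]
grip_width: 0.085
```

```bash
python3 -c "
from h import *;stat()"
```

```text
t 1.95 tcp [0.4854 0.2215 0.0397] jawx [0.975 0.219 0.037] fing [ 0.035  0.014 -0.999] turn [-0.014  0.035 -0.005] q [0.35 0.38 1.99 0.   0.73 0.12] F [-0.3  0.3 -0.4] w 0.085
to bar [-0.0154 -0.0069 -0.0077] in frame x,y: -0.0165 -0.0034
```

move_arm(
  moves=[
    [-0.015, -0.007, -0.006, -0.014, 0.035, 0, -1],
    [0, 0, -0.008, 0, 0, 0, -1],
    [0, 0, 0, 0, 0, 0, -1],
  ],
)

```text
time_s: 2.2
ee_pos: [0.4723, 0.2167, 0.0296]
tool_rot: [0.703, -0.702, -0.081, 0.078]
ft_force: [-0.3, -0.9, -0.2]
grip_width: 0.0858
```

```bash
python3 -c "
from h import *;stat()"
```

```text
t 2.2 tcp [0.4723 0.2167 0.0296] jawx [0.975 0.222 0.004] fing [ 0.004  0.001 -1.   ] turn [-0.001  0.004 -0.008] q [ 0.35  0.4   2.   -0.    0.74  0.12] F [-0.3 -0.9 -0.2] w 0.0858
to bar [-0.0023 -0.0021  0.0024] in frame x,y: -0.0027 -0.0016
```

Now down to about 0.018, then close.

move_arm(
  moves=[
    [-0.003, -0.001, -0.006, 0, 0.004, 0, -1],
    [0, 0, -0.006, 0, 0, 0, -1],
    [0, 0, 0, 0, 0, 0, -1],
  ],
)

```text
time_s: 2.45
ee_pos: [0.4715, 0.2168, 0.0198]
tool_rot: [0.704, -0.702, -0.081, 0.077]
ft_force: [-0.6, -0.8, -0.7]
grip_width: 0.0853
```

```bash
python3 -c "
from h import *;stat()"
```

```text
t 2.45 tcp [0.4715 0.2168 0.0198] jawx [0.975 0.223 0.006] fing [ 0.005  0.003 -1.   ] turn [-0.003  0.005 -0.008] q [0.35 0.41 2.   0.   0.72 0.12] F [-0.6 -0.8 -0.7] w 0.0853
to bar [-0.0015 -0.0022  0.0122] in frame x,y: -0.0019 -0.0018
```

move_arm(
  moves=[
    [-0.002, -0.001, -0.003, 0, 0.005, 0, 0],
    [0, 0, 0, 0, 0, 0, 0.5],
    [0, 0, 0, 0, 0, 0, 1],
    [0, 0, 0, 0, 0, 0, 1],
    [0, 0, 0, 0, 0, 0, 1],
    [0, 0, 0, 0, 0, 0, 1],
  ],
)

```text
time_s: 2.95
ee_pos: [0.4704, 0.2157, 0.0171]
tool_rot: [0.704, -0.701, -0.08, 0.078]
ft_force: [4.3, 0.7, 0.6]
grip_width: 0.0123
```

```bash
python3 -c "
from h import *;stat()"
```

```text
t 2.95 tcp [0.4704 0.2157 0.0171] jawx [0.975 0.222 0.002] fing [ 0.002  0.004 -1.   ] turn [-0.004  0.002 -0.008] q [0.34 0.42 2.   0.   0.72 0.12] F [4.3 0.7 0.6] w 0.0123
to bar [-0.0004 -0.0011  0.0149] in frame x,y: -0.0006 -0.001
```

move_arm(
  moves=[
    [0, 0, 0, 0, 0, 0, 1],
    [0, 0, 0.006, 0, 0, 0, 1],
    [0.001, 0, 0.012, 0, 0, 0, 1],
    [0.002, 0, 0.012, 0, 0, 0, 1],
    [0.003, 0.001, 0.012, 0, 0, 0, 1],
  ],
)

```text
time_s: 3.37
ee_pos: [0.4774, 0.2174, 0.0597]
tool_rot: [0.705, -0.701, -0.08, 0.077]
ft_force: [3.2, -0.9, -3.1]
grip_width: 0.0076
```

```bash
cat >> h.py <<'E'
H=BAR+.15*X; 
def arc(off=0.0149):
    o=bot.get_obs(); p=o["ee_pos"]-off*rot().as_matrix()[:,1]; r=p-H; u=-(r@X)
    th=np.arctan2(r[2],u); print("theta",th.round(3),"radius",np.hypot(r[2],u).round(4),"lat",(r@[-X[1],X[0],0]).round(4))
    for k in(.4,.8,1.2,1.85):
        t=H+.15*np.array([-X[0]*np.cos(th+k),-X[1]*np.cos(th+k),np.sin(th+k)])-p; print(k,t.round(4))
E
python3 -c "
from h import *;stat();arc()"
```

```text
t 3.3667 tcp [0.4774 0.2174 0.0597] jawx [0.975 0.22  0.004] fing [ 0.003  0.005 -1.   ] turn [-0.005  0.003 -0.006] q [0.34 0.35 1.98 0.01 0.8  0.12] F [ 3.2 -0.9 -3.1] w 0.0076
to bar [-0.0074 -0.0028 -0.0277] in frame x,y: -0.0078 -0.0011
theta 0.291 radius 0.1485 lat 0.001
0.4 [0.0262 0.0047 0.053 ]
0.8 [0.0715 0.0147 0.0905]
1.2 [0.1275 0.027  0.1069]
1.85 [0.2182 0.0469 0.0837]
```

```bash
python3 -c "
from h import *
import cv2
b=imaging.capture('scene')[200:395,280:500,::-1]
cv2.imwrite('pics/lift.png',cv2.resize(b,(660,585)))"
```

```text
(no output)
```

View pics/lift.png

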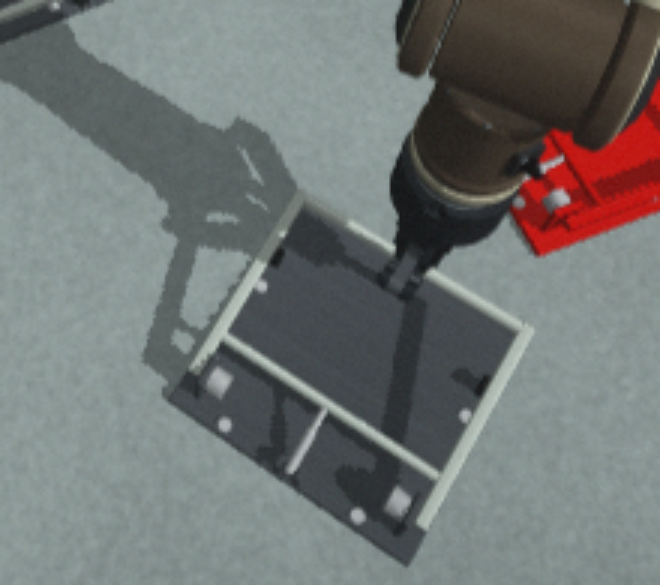

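The bar has risen clear of its rest posts and sits in the jaws at (405,270). I'll continue the arc.

move_arm(
  moves=[
    [0.004, 0.001, 0.012, 0, 0, 0, 1],
    [0.004, 0.001, 0.011, 0, 0, 0, 1],
    [0.005, 0.001, 0.011, 0, 0, 0, 1],
    [0.006, 0.001, 0.01, 0, 0, 0, 1],
    [0.007, 0.001, 0.009, 0, 0, 0, 1],
  ],
)

```text
time_s: 3.83
ee_pos: [0.5067, 0.2237, 0.1177]
tool_rot: [0.706, -0.7, -0.082, 0.074]
ft_force: [3.3, 3.2, -8.3]
grip_width: 0.0074
```

```bash
python3 -c "
from h import *;stat();arc()"
```

```text
t 3.8333 tcp [0.5067 0.2237 0.1177] jawx [0.975 0.22  0.012] fing [ 0.011  0.009 -1.   ] turn [-0.009  0.011 -0.005] q [0.33 0.3  1.9  0.01 0.93 0.11] F [ 3.3  3.2 -8.3] w 0.0074
to bar [-0.0367 -0.0091 -0.0857] in frame x,y: -0.0378 -0.001
theta 0.73 radius 0.1508 lat 0.0009
0.4 [0.0475 0.0095 0.0351]
0.8 [0.104  0.0219 0.0492]
1.2 [0.1615 0.0346 0.0398]
1.85 [ 0.234   0.0505 -0.0208]
```

move_arm(
  moves=[
    [0.008, 0.002, 0.008, 0, 0.005, 0, 1],
    [0.009, 0.002, 0.007, 0, 0, 0, 1],
    [0.0095, 0.002, 0.006, 0, 0, 0, 1],
    [0.01, 0.002, 0.005, 0, 0, 0, 1],
    [0.0105, 0.002, 0.004, 0, 0, 0, 1],
  ],
)

```text
time_s: 4.25
ee_pos: [0.5409, 0.2313, 0.1491]
tool_rot: [0.704, -0.701, -0.068, 0.088]
ft_force: [-7.0, 0.2, 6.8]
grip_width: 0.0078
```

```bash
python3 -c "
from h import *;stat();arc()"
```

```text
t 4.25 tcp [0.5409 0.2313 0.1491] jawx [ 0.975  0.219 -0.029] fing [-0.03   0.001 -1.   ] turn [-0.001 -0.03  -0.005] q [0.32 0.34 1.77 0.01 1.06 0.1 ] F [-7.   0.2  6.8] w 0.0078
to bar [-0.0709 -0.0167 -0.1171] in frame x,y: -0.0728 -0.0011
theta 1.044 radius 0.1527 lat 0.001
0.4 [0.0567 0.0114 0.0168]
0.8 [0.1147 0.0242 0.0124]
1.2 [ 0.1665  0.0356 -0.0147]
1.85 [ 0.2172  0.0467 -0.0953]
```

move_arm(
  moves=[
    [0.011, 0.002, 0.003, 0, -0.01, 0, 1],
    [0.0115, 0.002, 0.003, 0, -0.01, 0, 1],
    [0.012, 0.002, 0.002, 0, 0, 0, 1],
    [0.012, 0.003, 0.001, 0, 0, 0, 1],
    [0.012, 0.003, 0, 0, 0, 0, 1],
  ],
)

```text
time_s: 4.67
ee_pos: [0.5839, 0.2409, 0.1688]
tool_rot: [-0.701, 0.704, 0.059, -0.097]
ft_force: [-6.8, -3.2, 17.4]
grip_width: 0.0076
```

```bash
python3 -c "
from h import *;stat();arc()"
```

```text
t 4.6667 tcp [0.5839 0.2409 0.1688] jawx [ 0.974  0.22  -0.054] fing [-0.053 -0.009 -0.999] turn [ 0.009 -0.053 -0.006] q [0.32 0.41 1.63 0.01 1.16 0.09] F [-6.8 -3.2 17.4] w 0.0076
to bar [-0.1139 -0.0263 -0.1368] in frame x,y: -0.1169 -0.0012
theta 1.361 radius 0.155 lat 0.0011
0.4 [ 0.0595  0.0119 -0.0043]
0.8 [ 0.1133  0.0237 -0.027 ]
1.2 [ 0.1543  0.0328 -0.0694]
1.85 [ 0.1779  0.038  -0.162 ]
```

```bash
python3 -c "
from h import *
import cv2
b=imaging.capture('scene')[150:395,260:530,::-1];stat()
cv2.imwrite('pics/lift2.png',cv2.resize(b,(660,599)))"
```

```text
t 4.7167 tcp [0.5877 0.2417 0.1699] jawx [ 0.974  0.22  -0.047] fing [-0.046 -0.007 -0.999] turn [ 0.007 -0.046 -0.005] q [0.32 0.41 1.62 0.01 1.15 0.09] F [-0.4 -1.   8.4] w 0.0075
to bar [-0.1177 -0.0271 -0.1379] in frame x,y: -0.1208 -0.0012
```

View pics/lift2.png

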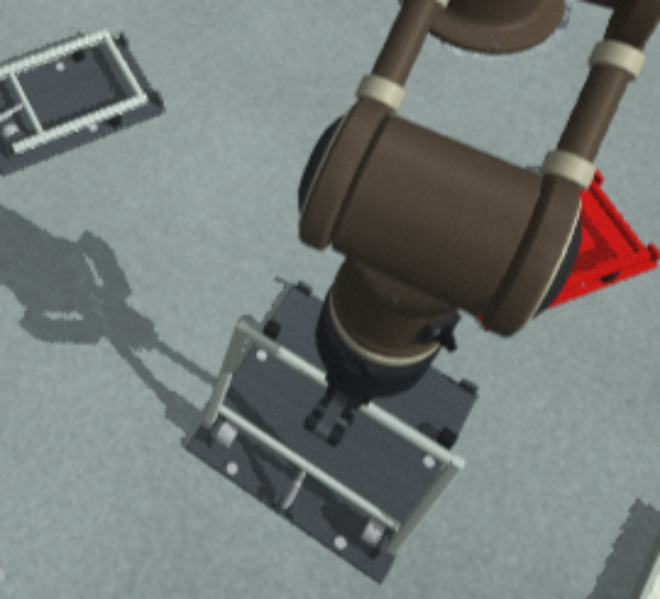

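The frame is well up, still held at (330,415), and the narrow stand is flat. Carrying on over the top.

move_arm(
  moves=[
    [0.012, 0.0025, -0.001, 0, 0, 0, 1],
    [0.012, 0.0025, -0.001, 0, 0, 0, 1],
    [0.012, 0.0025, -0.002, 0, 0, 0, 1],
    [0.012, 0.0025, -0.003, 0, 0, 0, 1],
  ],
)

```text
time_s: 5.05
ee_pos: [0.6324, 0.2515, 0.1735]
tool_rot: [-0.702, 0.703, 0.058, -0.099]
ft_force: [-2.1, 0.6, 3.4]
grip_width: 0.0071
```

```bash
python3 -c "
from h import *;stat();arc(.011)"
```

```text
t 5.05 tcp [0.6324 0.2515 0.1735] jawx [ 0.974  0.22  -0.058] fing [-0.058 -0.009 -0.998] turn [ 0.009 -0.058 -0.006] q [0.31 0.5  1.49 0.01 1.21 0.08] F [-2.1  0.6  3.4] w 0.0071
to bar [-0.1624 -0.0369 -0.1415] in frame x,y: -0.1665 -0.0012
theta 1.683 radius 0.1534 lat 0.0012
0.4 [ 0.0553  0.011  -0.0217]
0.8 [ 0.0993  0.0206 -0.0606]
1.2 [ 0.1251  0.0263 -0.1141]
1.85 [ 0.1189  0.025  -0.2097]
```

move_arm(
  moves=[
    [0.01, 0.002, -0.003, 0, 0, 0, 1],
    [0.01, 0.002, -0.004, 0, 0, 0, 1],
    [0, 0, 0, 0, 0, 0, 1],
  ],
)

```text
time_s: 5.3
ee_pos: [0.6532, 0.2561, 0.171]
tool_rot: [-0.702, 0.703, 0.057, -0.1]
ft_force: [0.6, -0.0, -2.5]
grip_width: 0.0069
```

```bash
python3 -c "
from h import *;stat();arc(.011)"
```

```text
t 5.3 tcp [0.6532 0.2561 0.171 ] jawx [ 0.974  0.22  -0.061] fing [-0.06  -0.008 -0.998] turn [ 0.008 -0.061 -0.006] q [0.31 0.54 1.43 0.01 1.23 0.08] F [ 0.6 -0.  -2.5] w 0.0069
to bar [-0.1832 -0.0415 -0.139 ] in frame x,y: -0.1879 -0.0012
theta 1.822 radius 0.1548 lat 0.0012
0.4 [ 0.0515  0.0101 -0.0307]
0.8 [ 0.0898  0.0186 -0.0755]
1.2 [ 0.1081  0.0226 -0.1321]
1.85 [ 0.0889  0.0184 -0.2259]
```

Near the stop now. I'll open the fingers in place.

move_arm(
  moves=[
    [0, 0, 0, 0, 0, 0, 0.4],
    [0, 0, 0, 0, 0, 0, 0],
    [0, 0, 0, 0, 0, 0, 0],
    [0, 0, 0, 0, 0, 0, 0],
  ],
)

```text
time_s: 5.63
ee_pos: [0.6501, 0.2551, 0.1711]
tool_rot: [-0.701, 0.704, 0.055, -0.102]
ft_force: [0.4, 0.3, 0.1]
grip_width: 0.0429
```

```bash
python3 -c "
from h import *;stat()"
```

```text
t 5.6333 tcp [0.6501 0.2551 0.1711] jawx [ 0.973  0.221 -0.067] fing [-0.066 -0.011 -0.998] turn [ 0.011 -0.067 -0.006] q [0.31 0.54 1.43 0.01 1.23 0.08] F [0.4 0.3 0.1] w 0.0429
to bar [-0.1801 -0.0405 -0.1391] in frame x,y: -0.1846 -0.0009
```

Withdraw upward along the fingers, then back.

move_arm(
  moves=[
    [0, 0, 0.015, 0, 0, 0, 0],
    [0, 0, 0.02, 0, 0, 0, 0],
    [0, 0, 0.025, 0, 0, 0, 0],
    [0, 0, 0.025, 0, 0, 0, 0],
    [-0.02, -0.005, 0.02, 0, 0, 0, 0],
    [-0.03, -0.01, 0.01, 0, 0, 0, 0],
    [-0.03, -0.01, 0, 0, 0, 0, 0],
    [0, 0, 0, 0, 0, 0, 0],
  ],
)

```text
time_s: 6.3
ee_pos: [0.5589, 0.2267, 0.2872]
tool_rot: [-0.7, 0.705, 0.05, -0.108]
ft_force: [-0.6, 0.2, -1.5]
grip_width: 0.0427
```

```bash
python3 -c "
from h import *
import cv2
stat()
a=imaging.capture('scene')[:,:,::-1];t=imaging.capture('top')[:,:,::-1]
cv2.imwrite('pics/endS.png',a);cv2.imwrite('pics/endT.png',t)
cv2.imwrite('pics/endC.png',cv2.resize(a[150:395,260:530],(660,599)))"
```

```text
t 6.3 tcp [0.5589 0.2267 0.2872] jawx [ 0.972  0.221 -0.083] fing [-0.081 -0.016 -0.997] turn [ 0.016 -0.081 -0.007] q [0.31 0.27 1.57 0.01 1.38 0.08] F [-0.6  0.2 -1.5] w 0.0427
to bar [-0.0889 -0.0121 -0.2552] in frame x,y: -0.0894 0.0073
```

View pics/endS.png

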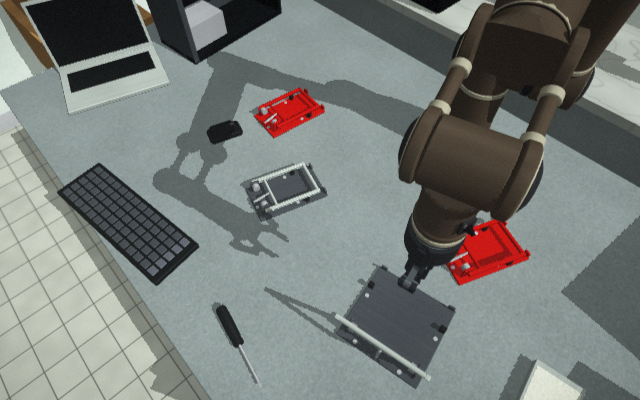

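View pics/endT.png

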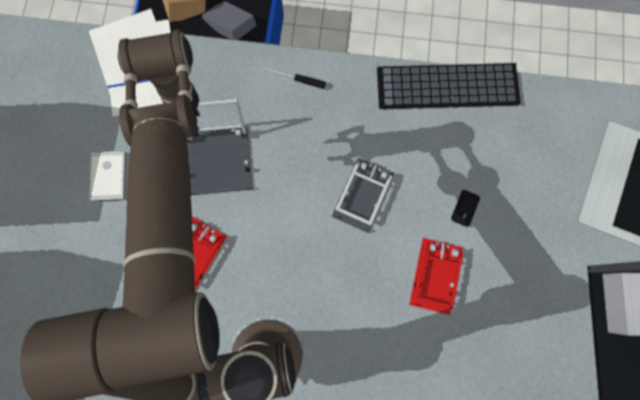

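View pics/endC.png

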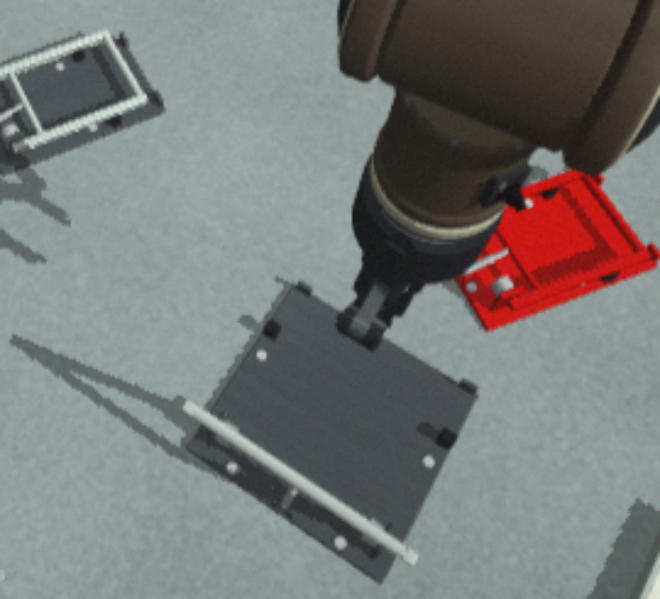

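Open and clear. I'll check the angle from the bar's -y end: scene (338.5,317), top (239.5,101.5).

```bash
python3 -c "
from h import *
for th in(1.57,1.7,1.85,1.95):
  e=H+.15*np.array([-X[0]*np.cos(th),-X[1]*np.cos(th),np.sin(th)])-.092*np.array([-X[1],X[0],0])
  print(th,e.round(3),ray('scene',(338.8,317),e[2]).round(3),ray('top',(239.5,101.5),e[2]).round(3))"
```

```text
1.57 [0.636 0.157 0.182] [0.678 0.169 0.182] [0.674 0.152 0.182]
1.7 [0.655 0.161 0.181] [0.678 0.168 0.181] [0.674 0.153 0.181]
1.85 [0.677 0.166 0.176] [0.677 0.167 0.176] [0.676 0.154 0.176]
1.95 [0.69  0.169 0.171] [0.676 0.166 0.171] [0.678 0.155 0.171]
```

Both views agree with 1.85 (x within 1 mm), so I'm handing in.

```bash
python3 -c "
from bench import workorder;print(workorder.sign_off())"
```

```text
the job is handed in; nothing more can be done
None
```

The wide stand is fully open on its stop and the narrow stand is still folded. I gripped the wide stand's front bar in the middle and carried it up and over the full arc. I let go at about 1.82 rad and withdrew upward. The job was handed in at about 6.4 s of the 38 s allowed.

**Last checks:**
- **Frame angle:** the bar end's x position in both cameras fits 1.85 rad to about 1 mm. Its sideways position agrees with the scene view to about 1 mm but is 12 mm off in the top view. I put that down to picking the end in a blurry image where the arm hides much of the stand; it doesn't affect the angle.
- **Other items:** the narrow stand and both red look-alikes look unmoved in the last pictures.
- **Robot clear:** the gripper is well away from the frame, with only about 1.5 N of residual reading on the wrist.

**What didn't go as planned:**
- The tool drifted about 15 mm during the descent, which I corrected before gripping.
- The bar seems to have slid about 5 mm towards the fingertips during the swing, with up to about 20 N read at the wrist, well under the 120 N limit.

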